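# Close the lever bolt of a glaze-mill jar

### The arm

A 6-joint arm with a two-finger parallel gripper is mounted at the origin on the work surface. World frame = base frame: x ahead of the robot, y to its left, z up, the work surface at z = 0. Lengths are in m, angles in rad, forces in N, time in s.
With the tool pointing down it reaches from about 0.35 to 0.975 m from the base axis. Payload 4.9 kg.
Tool frame: the origin (TCP) lies between the finger pads; the fingertips stand 22 mm ahead of it and the grasp point (between the pads) lies 3 mm ahead of it; z points along the fingers, y is the line along which they close (so a half turn about z gives the same grasp; the last joint's range is limited). The gripper opens to 85 mm and grips with 20 to 120 N. Pads are 22 mm wide; open, the fingers measure 114 mm over their backs; the gripper's body (76 mm by 85 mm) begins 54 mm behind the grasp point. The pads swing forward as they close: fully open they stand 13 mm farther back than shut.
Start: joints at [-1.359, 0.053, 1.613, -0, 1.476, -0.119], TCP at [0.203, -0.591, 0.253] pointing down, gripper open.
Joint ranges: [-3.01, 3.01], [-1.01, 2.22], [0.06, 2.58], [-1.02, 4.17], [0.09, 2.62], [-3.14, 3.14]. Speed limits (rad/s): [2.57, 2.57, 3.14, 3.14, 3.14, 3.14].

### API

Orientations are given as a unit quaternion [w, x, y, z].
In Python, from plant import state, grab_frame, get_calibration, job_done, recognise, regions_of gives the robot as it stands.
- The arm moves only by the tool apply_moves, never from a script. Its argument "targets" is a list of rows, each an object with "translation": the shift along the tool's x, y, z normalised to -1 to 1, where 1 is 100 mm, a list of three; "twist": the turn about the tool's z normalised to -1 to 1, where 1 is 0.1 rad; "hand": the opening, from 0 (shut) to 1 (fully open). A call has 1 to 8 rows; each row shifts and turns the commanded pose from where the row before left it, along the tool's axes as they then stand; what a row does not reach is not made up. A row lasts 1/10 s, in which the tool goes at most 50 mm and 8.59 degrees, less where a joint would pass 70% of its speed; a pose out of reach is approached as far as the arm can. A call with a number of a shift or a turn outside -1 to 1 is refused whole. A call with a gripper value outside its range is refused whole. The fingers move at their own pace and stop on an object; the grip force is fixed at half the most. Time passes only in rows, so rows that do not move let the fingers close. It gives the time, the measured TCP pose, the force, the opening and the grip force at its end, in the units of the state.
- state(): the state, without advancing time (a new reading comes with each control period).
- grab_frame(name): name is "side" or "top" or "wrist"; returns the picture (480x640x3 uint8, red, green, blue); there is no depth.
- get_calibration(name): a dict with "camera_matrix" (3x3 intrinsics, pixels), "pose" (4x4, takes a point from camera to world coordinates). Camera axes: x right, y up, looking along -z (the intrinsics and any distortion apply to the point x, -y, -z); pixel columns grow to the right and rows downward; lengths in m; the calibration is good to about 2 mm. The wrist camera is an equidistant fisheye: a pixel r from the principal point sees the ray r / f radians off the axis. A picture is of the moment at which its call begins: read the wrist's pose just before it. get_calibration takes no time and is no camera call; for the wrist camera it gives the pose at the moment of the call.
- job_done(): hands the job in; it is judged then, once.
Trained networks look in the newest picture that a camera, given by its name, has taken for a name from the list of things; names that differ only in an ending like _2 or _b are one class to them, and where a whole thing is asked for, a point or a joint stands for the part that bears it (a point fixed in the world has none). Each returns a list of dicts, best first, with "score" (0 to 1); they miss things now and then, are a little off and sometimes report something else, mostly with a low value. They report only what shows in the picture. A call takes as long as a camera call.
- recognise(camera, query): "point" ([x, y, z] in m, in world coordinates, good to about 4 mm: the middle of the surface that is visible of it).
- regions_of(camera, query): "pixels" (480x640 bool, what is visible of it).
The state is a dict: "time": time; "joint_pos": joint angles; "joint_vel": joint speeds; "joint_efforts": joint torques, N m; "tool_pos": TCP position; "tool_rot": TCP orientation; "contact_force": force on the tool from outside, world axes, zero at the start; "ft_torque": the same for the moment, N m; "gripper_width": opening from 0.0 (shut) to 1.0 (fully open); "grasp_force": force on a finger pad.
Only numpy, scipy, OpenCV 4.12 (cv2) and the standard library are available. Lean on these libraries where they do the work, as an engineer would, in place of code of your own. Each camera call takes 0.05 s, during which the arm holds its last target. There are 200 camera calls.

### The job

One of the two porcelain mill jars still has its clamp lever standing up: screw its lever bolt in, clockwise, by the raised lever until it is snug on the lid (firm finger-tight, not forced), then fold the lever down flat until it is fully closed, and let go. Be gentle with the porcelain, and leave the other jar and the rest of the bench alone.

Things in the scene. Friction and masses are not known exactly. Their poses are not given: they have to be found in the camera images.
- jar: the jar to close: white porcelain mill jar with black tyres, 128 mm across, held upright in a steel ring (156 mm across) screwed to the bench; it cannot move. Origin: centre of its underside, z up. A steel crossbar (26 x 132 mm, along the jar's y, top 192 mm up) spans the lid; the nut on its middle reaches 200 mm. The lever bolt passes upright through it on the jar's axis
- jar_lid: its porcelain lid, 94 mm across, below the crossbar; fixed; origin at the jar's origin, lid top 161 mm above it. The bolt's foot comes down on a springy rubber pad in its middle; how worn the pad is (top 161.5 to 167.5 mm up) differs from jar to jar and is not measured
- bolt: the lever bolt: steel spindle, forked head 26 mm across (20 mm below to 11 mm above the lever's pivot). Origin at the pivot, on the bolt's axis; z up, x the level direction the lever points in. Clockwise seen from above screws it in and lowers it 8 mm a turn; 0.4 to 1.5 turns to snug. Free running takes 0.1 N m (2.4 N at 42 mm off the axis). It stays where it is left
- pivot (a point): the lever's hinge, on the bolt's axis, 231 to 234 mm above the bench at the start, sinking as the bolt goes in. When the bolt's foot meets the pad, the turning resistance climbs steadily, about 0.2 N m a radian. Snug is 0.2 to 0.4 N m above free running (5 to 9 N more at 42 mm off the axis, at best 7 N more, felt while it turns); well beyond that it is forced
- lever_tip (a point): middle of the lever's free end, 80 mm from the pivot. The lever is a straight aluminium bar, 14 mm wide (its sides upright), 9 mm thick, with a rounded end
- lever (a joint): fold of the lever: 0 = open, standing up and outwards 50 degrees above level (start: 0 to 0.12); 0.87 = closed, level, at its stop. The open lever can be pushed round sideways as a crank. Folding works a cam that drives the foot 2.1 mm down: on a snug bolt up to about 0.5 N m (8 N at 58 mm from the pivot) at first, less near the end, where it snaps home and stays down by itself
- other_jar: the other jar, alike, already closed, its lever folded level; fixed. Origin: centre of its underside
- brush: flat glaze brush lying on the bench between the two jars, 200 mm long
- gasket: spare black rubber gasket ring lying flat, 98 mm across, 6 mm thick
- spare_lid: spare white porcelain lid lying flat, 94 mm across, 10 mm thick
- media_tub: white plastic tub of porcelain grinding cylinders, 104 mm across, 75 mm tall
- slip_cup: terracotta mug, 76 mm across, 85 mm tall
- screwdriver: screwdriver lying on the bench
- spoon: mixing spoon lying on the bench
- sieve: round wooden-rimmed sieve, 110 mm across, 45 mm tall

How it is judged:
By the outcome, as a careful person would: the job done as asked, in the order asked, and still so for the second after the job is handed in, with the robot touching nothing.
It also fails if it takes over 64 s, if anything falls off the work surface, if the arm or the gripper's body presses on something with over 40 N, if the wrist force passes 120 N, or if a joint passes its speed limit or range.

## Working session

There is one attempt and no reset: what is moved stays moved. The work goes in short steps, Python scripts to look and compute and a tool call to move; the robot and the scene stay as the last step left them, time stands still between calls to the robot, and variables do not carry over. Pictures are saved under pics/ and viewed, at most 10 in all, crops included, and the job is handed in when it is done.

Besides the shell and the picture viewer there is one more tool, called after ">>>" by a JSON object that holds its "fn" and its "kwargs". apply_moves: Moves the arm, as the interface text tells. Its arguments: {"type":"object","properties":{"targets":{"type":"array"}},"required":["targets"]}

```bash
mkdir -p pics; ls
python3 - <<'E'
from plant import *
import cv2,numpy as np
s=state();print({k:np.round(v,3).tolist() for k,v in s.items()})
for c in ["top","side"]:
    f=grab_frame(c);cv2.imwrite(f"pics/{c}0.png",f[:,:,::-1])
    for q in ["jar","other_jar","bolt","lever","lever_tip","pivot"]:
        print(c,q,[(np.round(r["point"],3).tolist(),round(r["score"],2)) for r in recognise(c,q)[:3]])
    k=get_calibration(c);print(np.round(k["camera_matrix"],1).tolist(),np.round(k["pose"],3).tolist())
E
```

```text
pics
{'time': 0.0, 'joint_pos': [-1.359, 0.053, 1.614, -0.0, 1.476, -0.119], 'joint_vel': [0.001, -0.0, -0.0, -0.0, 0.001, 0.001], 'joint_efforts': [0.001, -39.367, -37.018, -0.0, 0.007, -0.0], 'tool_pos': [0.203, -0.591, 0.252], 'tool_rot': [-0.001, 0.986, 0.165, -0.0], 'contact_force': [-0.668, 0.451, 0.666], 'ft_torque': [0.011, -0.041, -0.044], 'grasp_force': 0.0, 'gripper_width': 1.001}
top jar [([0.552, -0.19, 0.151], 0.77)]
top other_jar [([0.551, 0.162, 0.156], 0.79), ([0.772, 0.253, 0.058], 0.36)]
top bolt [([0.578, -0.201, 0.249], 0.81)]
top lever [([0.595, -0.197, 0.264], 0.44)]
top lever_tip [([0.594, -0.198, 0.264], 0.7)]
top pivot []
[[584.8, 0.0, 323.2], [0.0, 584.8, 242.6], [0.0, 0.0, 1.0]] [[0.015, 0.986, -0.166, 0.337], [-1.0, 0.018, 0.014, 0.011], [0.017, 0.166, 0.986, 1.603], [0.0, 0.0, 0.0, 1.0]]
side jar [([0.57, -0.196, 0.244], 0.79)]
side other_jar [([0.57, 0.152, 0.192], 0.83)]
side bolt [([0.576, -0.199, 0.251], 0.79), ([0.781, -0.207, 0.012], 0.65)]
side lever [([0.587, -0.199, 0.261], 0.47)]
side lever_tip [([0.588, -0.199, 0.259], 0.64)]
side pivot [([0.58, -0.199, 0.245], 0.85), ([0.782, -0.208, 0.007], 0.66)]
[[561.2, 0.0, 315.7], [0.0, 561.2, 238.4], [0.0, 0.0, 1.0]] [[0.782, 0.34, -0.522, -0.227], [-0.623, 0.442, -0.645, -1.002], [0.011, 0.83, 0.557, 1.053], [0.0, 0.0, 0.0, 1.0]]
```

View pics/top0.png

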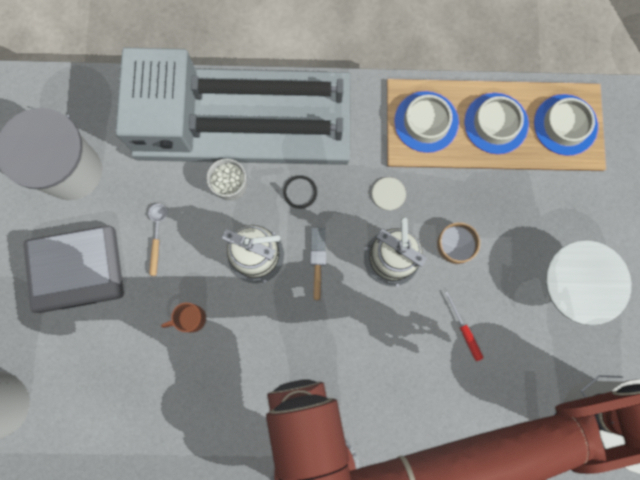

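View pics/side0.png

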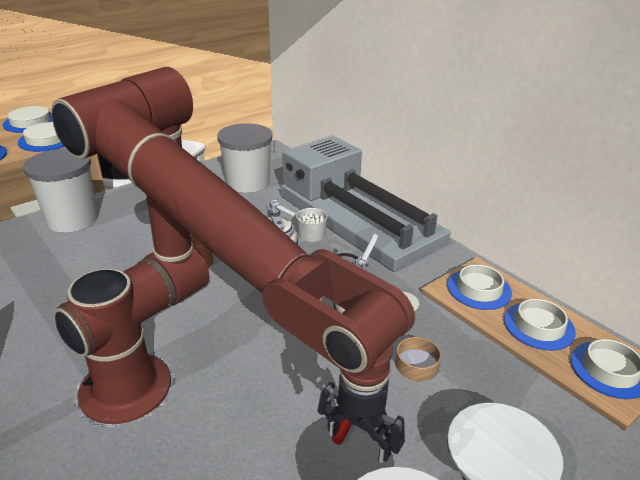

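The top view shows the open jar at about (395,255), with its lever standing up towards +x and its tip near (404,220). The side view shows the same lever at about (368,250). The left jar is closed. I'll zoom in on both to measure it.

Run:
```python
import cv2,numpy as np
a=cv2.imread("pics/top0.png")[205:285,350:450];b=cv2.imread("pics/side0.png")[215:295,330:430]
cv2.imwrite("pics/crop.png",np.hstack([cv2.resize(x,(400,320),interpolation=cv2.INTER_CUBIC) for x in(a,b)]))
```

```text
(no output)
```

View pics/crop.png

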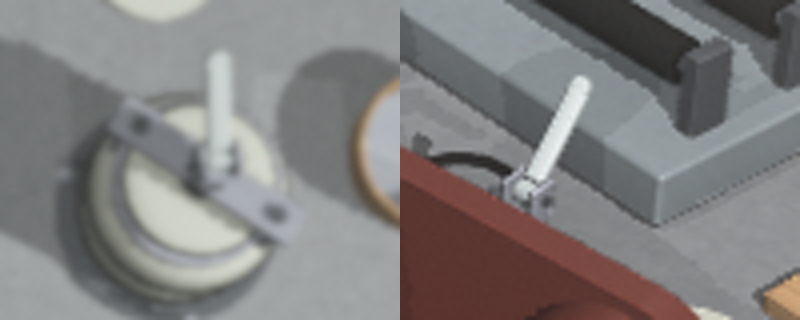

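The left crop (top view) has the tip at about (404.3,218), the pivot at about (403.5,245) and the crossbar centre at about (401.5,248). The right crop (side view) has the tip at about (375.5,235) and the pivot at about (361,262).

```bash
cat > h.py <<'E'
import numpy as np
from plant import *
def ray(c,u,v):
    k=get_calibration(c);K=np.array(k["camera_matrix"]);T=np.array(k["pose"])
    d=np.array([(u-K[0,2])/K[0,0],-(v-K[1,2])/K[1,1],-1]);return T[:3,3],T[:3,:3]@(d/np.linalg.norm(d))
def atz(c,u,v,z):
    o,d=ray(c,u,v);return o+d*(z-o[2])/d[2]
def tri(a,b):
    A=0;B=0
    for o,d in(a,b):
        P=np.eye(3)-np.outer(d,d);A=A+P;B=B+P@o
    return np.linalg.solve(A,B)
E
python3 - <<'E'
from h import *
np.set_printoptions(precision=4,suppress=True)
print("bar",atz("top",401.5,248,.192))
print("piv",atz("top",403.7,245,.236),atz("side",361,262,.236),tri(ray("top",403.7,245),ray("side",361,262)))
print("tip",atz("top",404.3,218.5,.294),atz("side",375.5,235.5,.294),tri(ray("top",404.3,218.5),ray("side",375.5,235.5)))
E
```

```text
bar [ 0.5639 -0.2019  0.192 ]
piv [ 0.5641 -0.2006  0.236 ] [ 0.5626 -0.2054  0.236 ] [ 0.5654 -0.2016  0.2323]
tip [ 0.616  -0.1934  0.294 ] [ 0.6089 -0.2025  0.294 ] [ 0.6175 -0.1945  0.2864]
```

>>> {"fn": "apply_moves", "kwargs": {"targets": [{"translation": [0.1,0,-0.4],"twist": 0,"hand": 0},{"translation": [0.3,-0.17,-0.3],"twist": 0,"hand": 0},{"translation": [0.35,-0.2,-0.2],"twist": 0,"hand": 0},{"translation": [0.35,-0.2,-0.2],"twist": 0,"hand": 0},{"translation": [0.35,-0.2,0],"twist": 0,"hand": 0},{"translation": [0.35,-0.2,0],"twist": 0,"hand": 0},{"translation": [0.35,-0.2,0],"twist": 0,"hand": 0},{"translation": [0.35,-0.2,0],"twist": 0,"hand": 0}]}}

```text
time: 1.5
tool_pos: [0.3958, -0.379, 0.3636]
tool_rot: [0.0, 0.986, 0.165, 0.0]
contact_force: [0.9, 0.1, 0.2]
gripper_width: 0.001
grasp_force: 0.0
```

>>> {"fn": "apply_moves", "kwargs": {"targets": [{"translation": [0.22,-0.12,0],"twist": -1,"hand": 0},{"translation": [0.23,-0.1,0],"twist": -1,"hand": 0},{"translation": [0.24,-0.075,0],"twist": -1,"hand": 0},{"translation": [0.245,-0.05,0],"twist": -1,"hand": 0},{"translation": [0.25,-0.025,0],"twist": -1,"hand": 0},{"translation": [0.25,0,0],"twist": -1,"hand": 0},{"translation": [0.25,0.025,0],"twist": -1,"hand": 0},{"translation": [0.245,0.05,0],"twist": -1,"hand": 0}]}}

```text
time: 2.3
tool_pos: [0.5306, -0.2312, 0.3634]
tool_rot: [0.0, 0.843, 0.538, 0.0]
contact_force: [-0.3, -0.7, -0.3]
gripper_width: 0.005
grasp_force: 0.0
```

Run:
```python
from h import *
import cv2
np.set_printoptions(precision=4,suppress=True)
s=state();print(s["time"],s["tool_pos"],s["tool_rot"],s["joint_pos"])
k=get_calibration("wrist");print(k)
f=grab_frame("wrist");cv2.imwrite("pics/w0.png",f[:,:,::-1])
for q in ["lever","bolt","pivot","lever_tip"]:
    print(q,[(np.round(r["point"],3).tolist(),round(r["score"],2)) for r in recognise("wrist",q)[:2]])
```

```text
2.3 [ 0.5306 -0.2312  0.3634] [0.0001 0.8433 0.5375 0.0001] [-0.5394 -0.0989  1.5811 -0.      1.6591 -0.1036]
{'camera_matrix': array([[371.6483,   0.    , 321.8591],
       [  0.    , 371.6483, 234.1151],
       [  0.    ,   0.    ,   1.    ]]), 'pose': array([[ 0.9064,  0.4034,  0.1257,  0.5627],
       [-0.4225,  0.8655,  0.269 , -0.1633],
       [-0.0003, -0.2969,  0.9549,  0.4834],
       [ 0.    ,  0.    ,  0.    ,  1.    ]])}
lever [([0.596, -0.197, 0.27], 0.74)]
bolt [([0.582, -0.196, 0.262], 0.61)]
pivot [([0.598, -0.198, 0.27], 0.67), ([0.587, -0.198, 0.258], 0.61)]
lever_tip [([0.597, -0.192, 0.269], 0.68)]
```

View pics/w0.png

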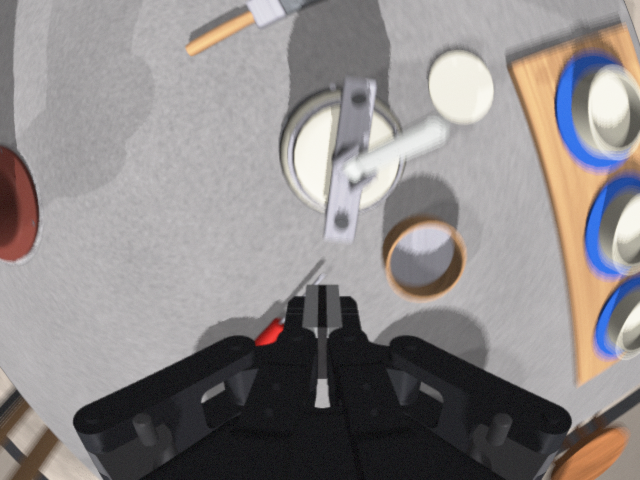

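The wrist view shows the lever running from the pivot at about (355,170) to the tip at about (443,129). The crossbar holes are at about (360,97) and (342,220).

```bash
cat >> h.py <<'E'
def wray(k,u,v):
    K=np.array(k["camera_matrix"]);T=np.array(k["pose"])
    p=np.array([u-K[0,2],v-K[1,2]]);r=np.hypot(*p);t=r/K[0,0]
    d=np.array([p[0]/r*np.sin(t),-p[1]/r*np.sin(t),-np.cos(t)]);return T[:3,3],T[:3,:3]@d
def wz(k,u,v,z):
    o,d=wray(k,u,v);return o+d*(z-o[2])/d[2]
E
python3 - <<'E'
from h import *
np.set_printoptions(precision=4,suppress=True)
k=get_calibration("wrist")
a,b=wz(k,360,97,.192),wz(k,342,220,.192);print("holes",a,b,(a+b)/2)
print("piv",wz(k,355,170,.237),"tip",wz(k,445,129,.296), "tri tip",tri(wray(k,445,129),ray("top",404.3,218.5)))
E
```

```text
holes [ 0.5971 -0.159   0.192 ] [ 0.5432 -0.2426  0.192 ] [ 0.5702 -0.2008  0.192 ]
piv [ 0.5684 -0.2028  0.237 ] tip [ 0.6188 -0.1931  0.296 ] tri tip [ 0.608  -0.1876  0.3317]
```

>>> {"fn": "apply_moves", "kwargs": {"targets": [{"translation": [0.43,0.12,0],"twist": 0,"hand": 0},{"translation": [0.43,0.12,0],"twist": 0,"hand": 0},{"translation": [0,0,0],"twist": -1,"hand": 0},{"translation": [0,0,0.2],"twist": -1,"hand": 0},{"translation": [0,0,0.3],"twist": -1,"hand": 0},{"translation": [0,0,0.26],"twist": 0,"hand": 0},{"translation": [0,0,0],"twist": 0,"hand": 0}]}}

```text
time: 3.25
tool_pos: [0.5858, -0.1646, 0.2822]
tool_rot: [-0.004, 0.756, 0.655, -0.002]
contact_force: [0.0, -0.0, -0.0]
gripper_width: -0.002
grasp_force: 0.0
```

```bash
cat >> h.py <<'E'
AX=np.array([.567,-.2017])
def rep(phi=None):
    import math
    s=state();p=np.array(s["tool_pos"]);w,x,y,z=s["tool_rot"]
    yaw=2*math.atan2(y,x);f=np.array(s["contact_force"]);m=np.array(s["ft_torque"])
    v=p[:2]-AX;print("t",round(s["time"],2),"p",p.round(4),"yaw",round(yaw,3),"j6",round(s["joint_pos"][5],2),"F",f.round(2),"M",m.round(3))
    ph=yaw-1.27 if phi is None else phi  # lever angle if in nominal contact
    er=np.array([np.cos(ph),np.sin(ph)]);et=np.array([er[1],-er[0]])
    print("phi",round(ph,3),"R",(v@er*1e3).round(1),"d",(-v@et*1e3).round(1),"Fr",(f[:2]@er).round(2),"Ft(push)",(-f[:2]@et).round(2))
E
python3 - <<'E'
from h import *
import cv2
rep();f=grab_frame("wrist");cv2.imwrite("pics/w1.png",f[:,:,::-1])
E
```

```text
t 3.25 p [ 0.5858 -0.1646  0.2822] yaw 1.429 j6 -0.25 F [ 0.01 -0.04 -0.04] M [0.043 0.018 0.045]
phi 0.159 R 24.4 d 33.6 Fr 0.0 Ft(push) -0.04
```

View pics/w1.png

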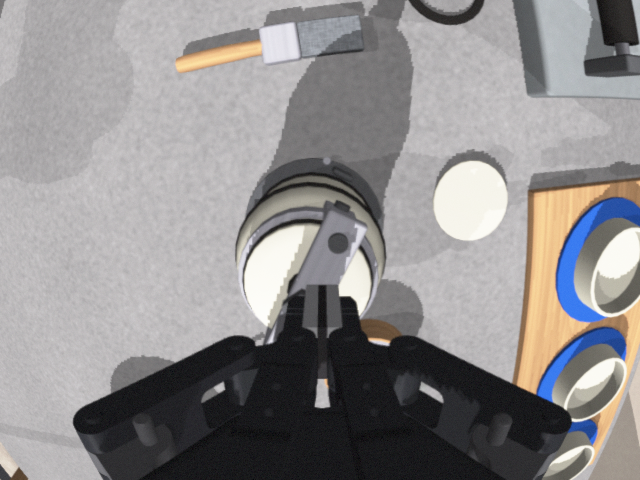

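The wrist view shows the fingers beside the lever on its +y side, clear of the jar. The lever is hidden behind the fingers.

>>> {"fn": "apply_moves", "kwargs": {"targets": [{"translation": [-0.035,0.025,0],"twist": 0,"hand": 0},{"translation": [-0.035,0.025,0],"twist": 0,"hand": 0},{"translation": [0,0,0],"twist": 0,"hand": 0}]}}

```text
time: 3.6
tool_pos: [0.5931, -0.1731, 0.2894]
tool_rot: [0.002, 0.755, 0.656, 0.001]
contact_force: [0.3, -0.3, 0.4]
gripper_width: -0.0
grasp_force: 0.0
```

```bash
python3 -c "
from h import *
rep()"
```

```text
t 3.6 p [ 0.5931 -0.1731  0.2894] yaw 1.43 j6 -0.26 F [ 0.33 -0.34  0.4 ] M [-0.037  0.082 -0.049]
phi 0.16 R 30.3 d 24.0 Fr 0.27 Ft(push) -0.38
```

>>> {"fn": "apply_moves", "kwargs": {"targets": [{"translation": [-0.02,0.006,0],"twist": 0,"hand": 0},{"translation": [-0.02,0.006,0],"twist": 0,"hand": 0},{"translation": [-0.02,0.006,0],"twist": 0,"hand": 0}]}}

```text
time: 3.9
tool_pos: [0.5933, -0.1782, 0.2875]
tool_rot: [-0.0, 0.755, 0.656, 0.0]
contact_force: [-0.4, 2.9, 0.9]
gripper_width: 0.003
grasp_force: 1.2
```

```bash
python3 -c "
from h import *
rep()"
```

```text
t 3.9 p [ 0.5933 -0.1782  0.2875] yaw 1.431 j6 -0.27 F [-0.43  2.94  0.88] M [ 0.403 -0.008  0.029]
phi 0.161 R 29.7 d 19.0 Fr 0.05 Ft(push) 2.97
```

>>> {"fn": "apply_moves", "kwargs": {"targets": [{"translation": [-0.023,0.026,0.001],"twist": 1,"hand": 0},{"translation": [-0.023,0.026,0.001],"twist": 1,"hand": 0},{"translation": [-0.023,0.026,0.001],"twist": 1,"hand": 0},{"translation": [-0.023,0.026,0.001],"twist": 1,"hand": 0},{"translation": [-0.023,0.026,0.001],"twist": 1,"hand": 0},{"translation": [-0.023,0.026,0.001],"twist": 1,"hand": 0},{"translation": [-0.023,0.026,0.001],"twist": 1,"hand": 0},{"translation": [-0.023,0.026,0.001],"twist": 1,"hand": 0}]}}

```text
time: 4.7
tool_pos: [0.6031, -0.203, 0.2866]
tool_rot: [-0.001, 0.951, 0.309, 0.001]
contact_force: [1.0, 1.9, 0.4]
gripper_width: 0.001
grasp_force: 1.2
```

```bash
python3 -c "
from h import *
rep()"
```

```text
t 4.7 p [ 0.6031 -0.203   0.2866] yaw 0.627 j6 0.5 F [1.03 1.87 0.37] M [ 0.306 -0.187 -0.007]
phi -0.643 R 29.7 d 20.6 Fr -0.3 Ft(push) 2.12
```

>>> {"fn": "apply_moves", "kwargs": {"targets": [{"translation": [-0.024,0.026,0.001],"twist": 1,"hand": 0},{"translation": [-0.024,0.026,0.001],"twist": 1,"hand": 0},{"translation": [-0.024,0.026,0.001],"twist": 1,"hand": 0},{"translation": [-0.024,0.026,0.001],"twist": 1,"hand": 0},{"translation": [-0.024,0.026,0.001],"twist": 1,"hand": 0},{"translation": [-0.024,0.026,0.001],"twist": 1,"hand": 0},{"translation": [-0.024,0.026,0.001],"twist": 1,"hand": 0},{"translation": [-0.024,0.026,0.001],"twist": 1,"hand": 0}]}}

```text
time: 5.5
tool_pos: [0.5909, -0.2282, 0.2857]
tool_rot: [-0.0, 0.996, -0.086, 0.001]
contact_force: [3.1, -0.3, -0.4]
gripper_width: 0.001
grasp_force: 1.3
```

```bash
python3 -c "
from h import *
rep()"
```

```text
t 5.5 p [ 0.5909 -0.2282  0.2857] yaw -0.173 j6 1.26 F [ 3.12 -0.31 -0.36] M [ 0.064 -0.456  0.006]
phi -1.443 R 29.3 d 20.3 Fr 0.7 Ft(push) 3.06
```

>>> {"fn": "apply_moves", "kwargs": {"targets": [{"translation": [-0.024,0.026,0.001],"twist": 1,"hand": 0},{"translation": [-0.024,0.026,0.001],"twist": 1,"hand": 0},{"translation": [-0.024,0.026,0.001],"twist": 1,"hand": 0},{"translation": [-0.024,0.026,0.001],"twist": 1,"hand": 0},{"translation": [-0.024,0.026,0.001],"twist": 1,"hand": 0},{"translation": [-0.024,0.026,0.001],"twist": 1,"hand": 0},{"translation": [-0.024,0.026,0.001],"twist": 1,"hand": 0},{"translation": [-0.024,0.026,0.001],"twist": 1,"hand": 0}]}}

```text
time: 6.3
tool_pos: [0.5644, -0.2367, 0.2848]
tool_rot: [-0.0, 0.884, -0.468, 0.001]
contact_force: [2.4, 0.2, -1.1]
gripper_width: 0.001
grasp_force: 1.1
```

```bash
python3 -c "
from h import *
rep()"
```

```text
t 6.3 p [ 0.5644 -0.2367  0.2848] yaw -0.973 j6 2.03 F [ 2.44  0.21 -1.12] M [-0.102 -0.434 -0.007]
phi -2.243 R 29.0 d 19.8 Fr -1.68 Ft(push) 1.78
```

>>> {"fn": "apply_moves", "kwargs": {"targets": [{"translation": [-0.024,0.026,0.001],"twist": 1,"hand": 0},{"translation": [-0.024,0.026,0.001],"twist": 1,"hand": 0},{"translation": [-0.024,0.026,0.001],"twist": 1,"hand": 0},{"translation": [-0.024,0.026,0.001],"twist": 1,"hand": 0},{"translation": [-0.024,0.026,0.001],"twist": 1,"hand": 0},{"translation": [-0.024,0.026,0.001],"twist": 1,"hand": 0},{"translation": [-0.024,0.026,0.001],"twist": 1,"hand": 0},{"translation": [-0.024,0.026,0.001],"twist": 1,"hand": 0}]}}

```text
time: 7.1
tool_pos: [0.54, -0.224, 0.2841]
tool_rot: [-0.0, -0.632, 0.775, -0.001]
contact_force: [1.7, -1.8, -1.1]
gripper_width: -0.002
grasp_force: 1.1
```

```bash
python3 -c "
from h import *
rep()"
```

```text
t 7.1 p [ 0.54   -0.224   0.2841] yaw 4.51 j6 2.82 F [ 1.75 -1.78 -1.1 ] M [-0.374 -0.272 -0.022]
phi 3.24 R 29.1 d 19.6 Fr -1.57 Ft(push) 1.94
```

>>> {"fn": "apply_moves", "kwargs": {"targets": [{"translation": [0.15,-0.05,0],"twist": 0,"hand": 0},{"translation": [0,0,-0.35],"twist": -1,"hand": 0},{"translation": [0,0,-0.25],"twist": -1,"hand": 0},{"translation": [0,0,0],"twist": -1,"hand": 0},{"translation": [0,0,0],"twist": -1,"hand": 0},{"translation": [0,0,0],"twist": -1,"hand": 0},{"translation": [0,0,0],"twist": -1,"hand": 0},{"translation": [0,0,0],"twist": -1,"hand": 0}]}}

```text
time: 7.9
tool_pos: [0.5418, -0.2403, 0.3441]
tool_rot: [0.0, 0.862, -0.507, -0.0]
contact_force: [-0.1, -0.6, 0.2]
gripper_width: 0.003
grasp_force: 0.0
```

>>> {"fn": "apply_moves", "kwargs": {"targets": [{"translation": [0,0,0],"twist": -1,"hand": 0},{"translation": [0,0,0],"twist": -1,"hand": 0},{"translation": [0,0,0],"twist": -1,"hand": 0},{"translation": [0,0,0],"twist": -1,"hand": 0},{"translation": [0,0,0],"twist": -1,"hand": 0},{"translation": [0,0,0],"twist": -1,"hand": 0},{"translation": [0,0,0],"twist": -1,"hand": 0},{"translation": [0,0,0],"twist": -1,"hand": 0}]}}

```text
time: 8.7
tool_pos: [0.5417, -0.2404, 0.344]
tool_rot: [0.0, 0.991, -0.131, -0.0]
contact_force: [0.3, 0.4, 0.1]
gripper_width: 0.004
grasp_force: 0.0
```

>>> {"fn": "apply_moves", "kwargs": {"targets": [{"translation": [0,0,0],"twist": -1,"hand": 0},{"translation": [0,0,0],"twist": -1,"hand": 0},{"translation": [0,0,0],"twist": -1,"hand": 0},{"translation": [0,0,0],"twist": -1,"hand": 0},{"translation": [0,0,0],"twist": -1,"hand": 0},{"translation": [0,0,0],"twist": -1,"hand": 0},{"translation": [0,0,0],"twist": -1,"hand": 0},{"translation": [0,0,0],"twist": -1,"hand": 0}]}}

```text
time: 9.5
tool_pos: [0.5417, -0.2403, 0.344]
tool_rot: [0.0, 0.964, 0.265, -0.0]
contact_force: [-0.7, 0.2, 0.1]
gripper_width: -0.001
grasp_force: 0.0
```

>>> {"fn": "apply_moves", "kwargs": {"targets": [{"translation": [0,0,0],"twist": -1,"hand": 0},{"translation": [0,0,0],"twist": -1,"hand": 0},{"translation": [0,0,0],"twist": -1,"hand": 0},{"translation": [0,0,0],"twist": -1,"hand": 0},{"translation": [0,0,0],"twist": -1,"hand": 0},{"translation": [0,0,0],"twist": -1,"hand": 0},{"translation": [0,0,0],"twist": -1,"hand": 0},{"translation": [0,0,0],"twist": -1,"hand": 0}]}}

```text
time: 10.3
tool_pos: [0.5418, -0.2404, 0.3441]
tool_rot: [0.0, 0.785, 0.62, -0.0]
contact_force: [-0.5, 0.3, -0.2]
gripper_width: 0.001
grasp_force: 0.0
```

Run:
```python
from h import *
import cv2
rep(-3.04);f=grab_frame("top");cv2.imwrite("pics/t2.png",cv2.resize(f[195:295,340:465,::-1],None,fx=5,fy=5,interpolation=2))
```

```text
t 10.3 p [ 0.5418 -0.2404  0.3441] yaw 1.337 j6 -0.31 F [-0.54  0.29 -0.17] M [-0.036 -0.031  0.012]
phi -3.04 R 29.0 d 35.9 Fr 0.5 Ft(push) -0.34
```

View pics/t2.png

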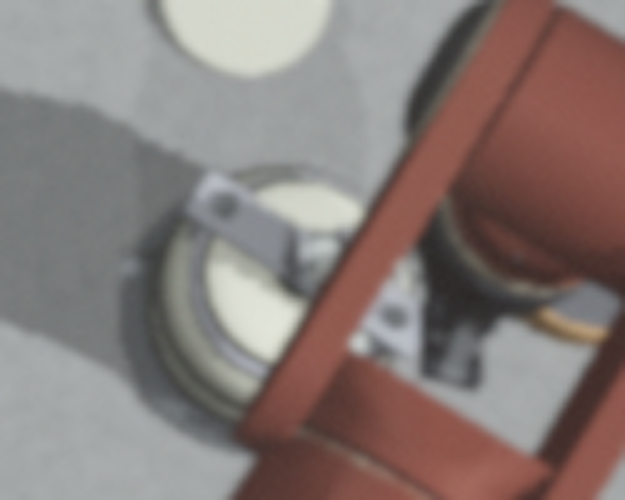

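The picture shows the forked head at about (315,262), with the lever running down behind the arm towards -x, as expected. I'll go back down and carry on.

>>> {"fn": "apply_moves", "kwargs": {"targets": [{"translation": [0,0,0.3],"twist": 0,"hand": 0},{"translation": [0,0,0.3],"twist": 0,"hand": 0},{"translation": [0.05,-0.015,0],"twist": 0,"hand": 0},{"translation": [0.05,-0.015,0],"twist": 0,"hand": 0},{"translation": [0.025,-0.008,0],"twist": 0,"hand": 0},{"translation": [0.025,-0.008,0],"twist": 0,"hand": 0}]}}

```text
time: 10.95
tool_pos: [0.5416, -0.2237, 0.2866]
tool_rot: [0.002, 0.787, 0.618, 0.001]
contact_force: [0.4, -1.0, 0.4]
gripper_width: 0.003
grasp_force: 0.3
```

```bash
python3 -c "
from h import *
rep(-3.04)"
```

```text
t 10.95 p [ 0.5416 -0.2237  0.2866] yaw 1.331 j6 -0.28 F [ 0.44 -1.    0.39] M [-0.089  0.008 -0.074]
phi -3.04 R 27.5 d 19.3 Fr -0.34 Ft(push) 1.04
```

>>> {"fn": "apply_moves", "kwargs": {"targets": [{"translation": [0.024,-0.026,0.001],"twist": 1,"hand": 0},{"translation": [0.024,-0.026,0.001],"twist": 1,"hand": 0},{"translation": [0.024,-0.026,0.001],"twist": 1,"hand": 0},{"translation": [0.024,-0.026,0.001],"twist": 1,"hand": 0},{"translation": [0.024,-0.026,0.001],"twist": 1,"hand": 0},{"translation": [0.024,-0.026,0.001],"twist": 1,"hand": 0},{"translation": [0.024,-0.026,0.001],"twist": 1,"hand": 0},{"translation": [0.024,-0.026,0.001],"twist": 1,"hand": 0}]}}

```text
time: 11.75
tool_pos: [0.5341, -0.1985, 0.2856]
tool_rot: [0.003, 0.966, 0.26, -0.001]
contact_force: [-3.2, -6.0, 1.4]
gripper_width: 0.004
grasp_force: 3.5
```

```bash
sed -i 's/yaw-1.27 if/yaw-1.27+np.pi if/' h.py; python3 -c "
from h import *
rep()"
```

```text
t 11.75 p [ 0.5341 -0.1985  0.2856] yaw 0.526 j6 0.56 F [-3.23 -6.02  1.41] M [-0.922  0.713  0.002]
phi 2.397 R 26.4 d 20.0 Fr -1.7 Ft(push) 6.61
```

>>> {"fn": "apply_moves", "kwargs": {"targets": [{"translation": [0.024,-0.03,0.001],"twist": 1,"hand": 0},{"translation": [0.024,-0.03,0.001],"twist": 1,"hand": 0},{"translation": [0.024,-0.03,0.001],"twist": 1,"hand": 0},{"translation": [0.024,-0.03,0.001],"twist": 1,"hand": 0}]}}

```text
time: 12.15
tool_pos: [0.5381, -0.1848, 0.2853]
tool_rot: [0.004, 0.998, 0.063, -0.001]
contact_force: [-6.3, -8.4, 2.1]
gripper_width: 0.001
grasp_force: 4.7
```

```bash
python3 -c "
from h import *
rep()"
```

```text
t 12.15 p [ 0.5381 -0.1848  0.2853] yaw 0.125 j6 0.99 F [-6.27 -8.41  2.1 ] M [-1.479  0.974  0.009]
phi 1.997 R 27.3 d 19.4 Fr -5.07 Ft(push) 9.18
```

>>> {"fn": "apply_moves", "kwargs": {"targets": [{"translation": [0.024,-0.024,0.001],"twist": 1,"hand": 0}]}}

```text
time: 12.25
tool_pos: [0.5398, -0.1821, 0.2851]
tool_rot: [0.004, 1.0, 0.013, -0.001]
contact_force: [-7.1, -7.3, 3.2]
gripper_width: -0.001
grasp_force: 5.1
```

```bash
python3 -c "
from h import *
rep()"
```

```text
t 12.25 p [ 0.5398 -0.1821  0.2851] yaw 0.025 j6 1.09 F [-7.14 -7.28  3.23] M [-1.32   1.309  0.04 ]
phi 1.897 R 27.3 d 19.5 Fr -4.61 Ft(push) 9.1
```

>>> {"fn": "apply_moves", "kwargs": {"targets": [{"translation": [-0.19,0.06,0],"twist": 0,"hand": 0},{"translation": [0,0,-0.3],"twist": 0,"hand": 0},{"translation": [0,0,-0.4],"twist": 0,"hand": 0},{"translation": [-0.2,0.4,0],"twist": 0,"hand": 0},{"translation": [-0.2,0.4,0],"twist": 0,"hand": 0},{"translation": [0,0,0],"twist": 0,"hand": 0},{"translation": [0,0,0],"twist": 0,"hand": 0}]}}

```text
time: 12.95
tool_pos: [0.4844, -0.2678, 0.3541]
tool_rot: [0.0, 1.0, 0.015, 0.001]
contact_force: [-0.1, 0.3, -0.5]
gripper_width: 0.001
grasp_force: 0.0
```

Run:
```python
from h import *
import cv2,pickle
rep(1.9);k=get_calibration("wrist");pickle.dump(k,open("k.pkl","wb"))
f=grab_frame("wrist");cv2.imwrite("pics/w3.png",f[:,:,::-1])
```

```text
t 12.95 p [ 0.4844 -0.2678  0.3541] yaw 0.029 j6 0.9 F [-0.15  0.28 -0.53] M [-0.007 -0.039  0.003]
phi 1.9 R -35.9 d 99.5 Fr 0.31 Ft(push) 0.05
```

View pics/w3.png

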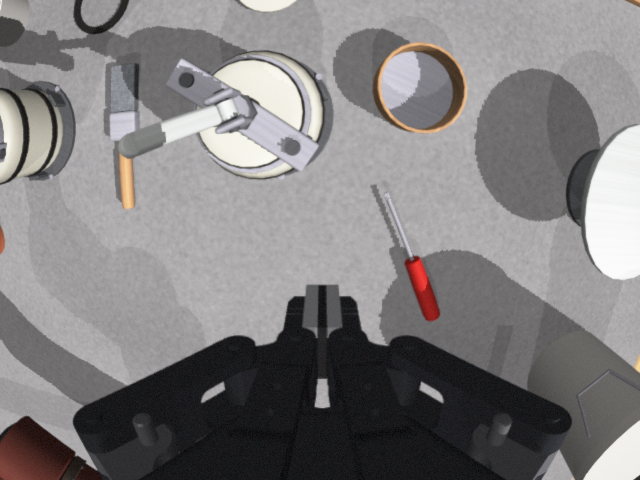

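The lever runs from the pivot at about (237,107) to the tip at about (125,143). The fingers are clear of it.

Run:
```python
from h import *
import pickle
k=pickle.load(open("k.pkl","rb"));np.set_printoptions(precision=4,suppress=True)
p=wz(k,237,107,.231);t=wz(k,124,143,.289);print(p,t,t-p,np.arctan2(*(t-p)[[1,0]]),np.hypot(*(t-p)[:2]))
a,b=wz(k,186,79,.192),wz(k,290,147,.192);print((a+b)/2)
```

```text
[ 0.5701 -0.2109  0.231 ] [ 0.5516 -0.1591  0.289 ] [-0.0186  0.0517  0.058 ] 1.9152882769713 0.05496285864071555
[ 0.5684 -0.2017  0.192 ]
```

>>> {"fn": "apply_moves", "kwargs": {"targets": [{"translation": [0.26,-0.3,0],"twist": 0,"hand": 0},{"translation": [0.26,-0.3,0],"twist": 0,"hand": 0},{"translation": [0.25,-0.3,0],"twist": 0,"hand": 0},{"translation": [0,0,0.2],"twist": 0,"hand": 0},{"translation": [0,0,0.2],"twist": 0,"hand": 0},{"translation": [0,0,0],"twist": 0,"hand": 0}]}}

```text
time: 13.6
tool_pos: [0.5581, -0.1725, 0.3094]
tool_rot: [-0.001, 1.0, 0.017, -0.003]
contact_force: [0.1, 0.8, -0.3]
gripper_width: -0.002
grasp_force: 0.0
```

```bash
python3 -c "
from h import *
rep(1.9)"
```

```text
t 13.6 p [ 0.5581 -0.1725  0.3094] yaw 0.034 j6 1.11 F [ 0.08  0.79 -0.29] M [-0.015  0.043 -0.005]
phi 1.9 R 30.5 d -1.0 Fr 0.72 Ft(push) -0.33
```

>>> {"fn": "apply_moves", "kwargs": {"targets": [{"translation": [0,0,0.04],"twist": 0,"hand": 0},{"translation": [-0.008,-0.025,0.05],"twist": 0,"hand": 0},{"translation": [-0.008,-0.025,0.05],"twist": 0,"hand": 0},{"translation": [-0.008,-0.025,0.05],"twist": 0,"hand": 0}]}}

```text
time: 14.0
tool_pos: [0.5571, -0.1682, 0.2969]
tool_rot: [0.002, 1.0, 0.015, 0.003]
contact_force: [-0.2, -0.5, 8.4]
gripper_width: -0.001
grasp_force: 3.2
```

```bash
python3 -c "
from h import *
rep(1.9)"
```

```text
t 14.0 p [ 0.5571 -0.1682  0.2969] yaw 0.03 j6 1.12 F [-0.21 -0.47  8.36] M [-0.124 -0.056 -0.082]
phi 1.9 R 34.9 d -1.5 Fr -0.37 Ft(push) 0.35
```

>>> {"fn": "apply_moves", "kwargs": {"targets": [{"translation": [-0.009,-0.027,0.05],"twist": 0,"hand": 0},{"translation": [-0.009,-0.027,0.05],"twist": 0,"hand": 0},{"translation": [-0.008,-0.025,0.05],"twist": 0,"hand": 0},{"translation": [-0.008,-0.023,0.05],"twist": 0,"hand": 0},{"translation": [-0.007,-0.021,0.05],"twist": 0,"hand": 0},{"translation": [-0.006,-0.018,0.05],"twist": 0,"hand": 0}]}}

```text
time: 14.6
tool_pos: [0.5517, -0.1535, 0.2667]
tool_rot: [0.001, 1.0, 0.015, 0.002]
contact_force: [-1.1, 0.9, 5.6]
gripper_width: 0.0
grasp_force: 2.5
```

```bash
python3 -c "
from h import *
rep(1.9)"
```

```text
t 14.6 p [ 0.5517 -0.1535  0.2667] yaw 0.031 j6 1.14 F [-1.06  0.87  5.63] M [0.123 0.187 0.037]
phi 1.9 R 50.6 d -1.1 Fr 1.17 Ft(push) 0.73
```

>>> {"fn": "apply_moves", "kwargs": {"targets": [{"translation": [-0.005,-0.015,0.04],"twist": 0,"hand": 0},{"translation": [-0.003,-0.01,0.04],"twist": 0,"hand": 0},{"translation": [0,-0.01,0.03],"twist": 0,"hand": 0},{"translation": [0,0,0.02],"twist": 0,"hand": 0}]}}

```text
time: 15.0
tool_pos: [0.5507, -0.1506, 0.2536]
tool_rot: [0.001, 1.0, 0.015, 0.001]
contact_force: [-3.2, 0.5, 15.8]
gripper_width: -0.001
grasp_force: 7.9
```

```bash
python3 -c "
from h import *
rep(1.9)"
```

```text
t 15.0 p [ 0.5507 -0.1506  0.2536] yaw 0.03 j6 1.14 F [-3.16  0.47 15.81] M [ 0.036  0.616 -0.03 ]
phi 1.9 R 53.6 d -1.1 Fr 1.46 Ft(push) 2.84
```

>>> {"fn": "apply_moves", "kwargs": {"targets": [{"translation": [0,0,-0.1],"twist": 0,"hand": 0},{"translation": [0,0,-0.4],"twist": 0,"hand": 0},{"translation": [0,0,-0.5],"twist": 0,"hand": 0},{"translation": [-0.3,0.4,0],"twist": 0,"hand": 0},{"translation": [-0.3,0.4,0],"twist": 0,"hand": 0},{"translation": [-0.3,0.4,0],"twist": 0,"hand": 0},{"translation": [0,0,0],"twist": 0,"hand": 0},{"translation": [0,0,0],"twist": 0,"hand": 0}]}}

```text
time: 15.8
tool_pos: [0.4631, -0.2732, 0.3499]
tool_rot: [-0.001, 1.0, 0.014, -0.0]
contact_force: [0.9, 1.2, 0.3]
gripper_width: -0.004
grasp_force: 0.0
```

Run:
```python
from h import *
import cv2,pickle
rep(1.9);k=get_calibration("wrist");pickle.dump(k,open("k.pkl","wb"))
f=grab_frame("wrist");cv2.imwrite("pics/w4.png",f[:,:,::-1])
```

```text
t 15.8 p [ 0.4631 -0.2732  0.3499] yaw 0.028 j6 0.87 F [0.9  1.17 0.29] M [ 0.034 -0.046 -0.063]
phi 1.9 R -34.0 d 121.4 Fr 0.82 Ft(push) -1.23
```

View pics/w4.png

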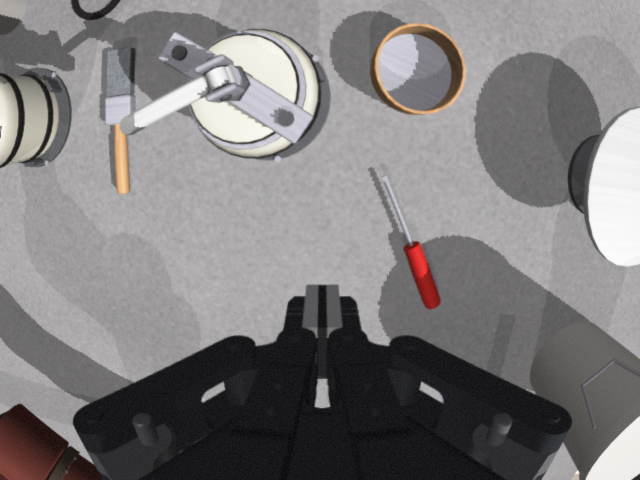

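The lever lies folded, from the pivot at about (226,83) to the tip at about (125,126). I'll check that its length fits a level lever.

Run:
```python
from h import *
import pickle
k=pickle.load(open("k.pkl","rb"))
p=wz(k,226,83,.231);t=wz(k,124,126.5,.231);print(p,t,np.hypot(*(t-p)[:2]),np.arctan2(*(t-p)[[1,0]]))
```

```text
[ 0.56439655 -0.20934498  0.231     ] [ 0.53926726 -0.1334428   0.231     ] 0.07995387506636376 1.8905127252865421
```

The measured length is 80 mm, so the lever is level and closed, at the same heading as before. I'll hand the job in.

```bash
python3 -c "
from plant import *
print(job_done())"
```

```text
the job is handed in; nothing more can be done
None
```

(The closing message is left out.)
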